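Open up the carver's gouge chest

TASK

Open the wooden gouge chest on the carving bench with your fingertips: push its hinged lid up from under the finger lip and on over past upright, so that it stays leaning open by its own weight. Then push the sliding till inside all the way to the chest's left end (left as you face the finger lip, the end nearer the robot), so that the gouge handles below it are uncovered. Only push, gently: do not pinch or force the chest's parts, and leave the mallet, glue jar and loose gouge lying round it where they are.

Things in the scene. Friction and masses are not known exactly. Their poses are not given: they have to be found in the camera images.
- chest: walnut gouge chest: box 160 (x) x 300 (y) x 100 mm high without its lid, walls 12 mm, fixed to the bench. Origin: centre of its underside. Own +x points from its front (finger lip; it faces the robot's right, world -y, give or take 0.6 rad) to its hinges; own +y to its left end as seen from the front, the end nearer the robot. Gouges lie in the well under the till, below 40 mm
- lid (a joint): lid angle in rad: 0 shut, grows as the front edge swings up and over to the back; 1.92 is its stop, built into the hinges. The hinge is nearly frictionless; the lid weighs 0.25 to 0.5 kg, so it falls shut below about 1.5 and falls open beyond. About 1.2 to 2.5 N of upward push at the lip starts it
- lid_hinge (a point): point on the hinge axis, middle of the chest's back top edge: 80 mm along chest +x from the chest's middle, 100 mm above the bench, level with the shut lid's underside. The axis runs along chest y. The lid is a 12 mm board, 165 mm from hinge axis to front edge and 306 mm wide
- lid_lip (a point): middle of the lower front edge of the finger lip, a tab 100 mm wide (chest y), 12 mm thick, standing 20 mm out from the lid's front edge. Lid shut: 25 mm in front of the chest's front wall, 185 mm from the hinge axis, 100 mm above the bench, open air below (only a plinth 6 mm proud, 12 mm high at the foot). It moves with the lid; 285 mm above the bench when the lid is upright
- till (a joint): position of the till in m: 0 at the right (-y) end of the chest, grows as it slides to the chest's left (+y); 0.142 is home against the left end. It slides stiffly (about 1.5 N), stays where it is left and cannot be lifted off
- till_floor (a point): centre of the inner floor of the till, an empty light-wood tray 132 x 132 x 38 mm outside, walls 7 mm (inside 118 x 118, 31 mm deep); floor 60 mm and rim 91 mm above the bench. On the chest's centre line; moves along chest y, at y = -71 mm + joint till in the chest's frame. A fingertip put down inside can push on its left wall, 59 mm away
- mallet: bystander: wooden mallet lying on the bench, 270 mm long, head 75 x 110 x 65 mm at its own +x end, handle 28 mm thick. Origin under its middle, x along the handle
- glue_jar: bystander: amber glue jar, 48 mm wide, 85 mm high, origin at the centre of its underside
- gouge: bystander: loose gouge lying on the bench, 230 mm long, wooden handle 18 mm thick from its origin 110 mm along -x, steel blade along +x

How it is judged:
By the outcome, as a careful person would: the job done as asked, in the order asked, and still so for the second after the job is handed in, with the robot touching nothing.
It also fails if it takes over 53 s, if anything falls off the work surface, if the arm or the gripper's body presses on something with over 40 N, if the wrist force passes 120 N, or if a joint passes its speed limit or range.

ROBOT

A 6-joint arm with a two-finger parallel gripper is mounted at the origin on the work surface. World frame = base frame: x ahead of the robot, y to its left, z up, the work surface at z = 0. Lengths are in m, angles in rad, forces in N, time in s.
With the tool pointing down it reaches from about 0.35 to 0.85 m from the base axis. Payload 8.1 kg.
Tool frame: the origin (TCP) lies at the very end of the fingers, on their centre line; the grasp point (between the pads) lies 19 mm behind it; z points along the fingers, y is the direction in which the jaws open and shut (so a half turn about z gives the same grasp; the last joint's range is limited). The gripper opens to 93 mm and grips with 3 to 60 N. Pads are 15 mm wide; open, the fingers measure 128 mm over their backs; the gripper's body (75 mm by 188 mm) begins 65 mm behind the grasp point.
Start: joints at [1.239, 0.13, 1.488, -0, 1.523, -0.085], TCP at [0.147, 0.582, 0.219] pointing down, gripper open.
Joint ranges: [-2.96, 2.96], [-0.89, 2.26], [0.02, 2.5], [-1.34, 4.48], [0, 2.73], [-2.66, 2.66]. Speed limits (rad/s): [2.39, 2.39, 2.79, 3.14, 3.14, 3.14].

INTERFACE

Orientations are given as a rotation vector (axis times angle).
In Python, from plant import * gives the robot as it stands.
- The arm moves only by the tool apply_moves, never from a script. Its argument "commands" is one flat list of numbers, 7 for each row, row after row: the shift along the world's x, y, z in cm, then the turn, a rotation vector about the world's x, y, z in rad, then the finger opening in cm, from 0 to 9.3. A call has 1 to 8 rows; each row shifts and turns the pose as measured when the row begins; what a row does not reach is not made up. A row lasts 1/8 s, in which the tool goes at most 62.5 mm and 10.7 degrees, less where a joint would pass 70% of its speed; a pose out of reach is approached as far as the arm can. A call with a gripper value outside its range is refused whole. The fingers move at their own pace and stop on an object; "squeeze" is the grip in N (left out, the last holds). Time passes only in rows, so rows that do not move let the fingers close. It gives the time, the measured TCP pose, the force and the opening at its end, in the units of the state.
- read_state(): the state, without advancing time (a new reading comes with each control period).
- read_camera(name): name is "scene" or "top" or "wrist"; returns (picture, depth): 420x560x3 uint8, blue, green, red; 420x560 float32, m along the optical axis (not along the pixel's ray), 0 where there is no reading.
- camera_model(name): a dict with "intrinsics" (3x3 intrinsics, pixels), "R" (3x3) and "t" (3): a world point X has camera coordinates R X + t. Camera axes: x right, y down, z forward; pixel columns grow to the right and rows downward; lengths in m; the calibration is good to about 2 mm. A picture is of the moment at which its call begins: read the wrist's pose just before it. camera_model takes no time and is no camera call; for the wrist camera it gives the pose at the moment of the call.
- close_job(): hands the job in, once; it reports no verdict.
Trained networks look in the newest picture that a camera, given by its name, has taken for a name from the list of things; names that differ only in an ending like _2 or _b are one class to them, and where a whole thing is asked for, a point or a joint stands for the part that bears it (a point fixed in the world has none). Each returns a list of dicts, best first, with "conf" (0 to 1); they miss things now and then, are a little off and sometimes report something else, mostly with a low value. They report only what shows in the picture. A call takes as long as a camera call.
- find_in(query, camera): "point" ([x, y, z] in m, in the coordinates of the camera as it stood for that picture, good to about 4 mm: the middle of the surface that is visible of it).
- cut_out(query, camera): "mask" (420x560 bool, what is visible of it).
- spot_point(query, camera): "point" ([x, y, z] in m, in the coordinates of the camera as it stood for that picture, good to about 4 mm: a listed point, or the origin of a listed thing).
The state is a dict: "t": time; "q": joint angles; "dq": joint speeds; "joint_torque": joint torques, N m; "tool_pos": TCP position; "orientation": TCP orientation; "force": force on the tool from outside, world axes, zero at the start; "wrist_torque": the same for the moment, N m; "opening": finger opening in m.
Only numpy, scipy, OpenCV 4.12 (cv2) and the standard library are available. Lean on these libraries where they do the work, as an engineer would, in place of code of your own. Each camera call takes 0.05 s, during which the arm holds its last target. There are 200 camera calls.

## Working session

There is one attempt and no reset: what is moved stays moved. The work goes in short steps, Python scripts to look and compute and a tool call to move; the robot and the scene stay as the last step left them, time stands still between calls to the robot, and variables do not carry over. Pictures are saved under pics/ and viewed, about 8 in all and at most 12, crops included, and the job is handed in when it is done.

Besides the shell and the picture viewer there is one more tool, called after "Request:" as name(argument=value, ...), one argument or row to a line, values as JSON. apply_moves: Moves the arm, as the interface text tells. Its arguments: {"type":"object","properties":{"commands":{"type":"array"},"squeeze":{"type":"number"}},"required":["commands"]}

```bash
mkdir -p pics
cat > h.py <<'E'
from plant import *
import numpy as np, cv2
from scipy.spatial.transform import Rotation as Ro
def w(name,p):
    m=camera_model(name); return np.array(m["R"]).T@(np.array(p)-np.array(m["t"]))
def px(name,X):
    m=camera_model(name); c=m["R"]@np.array(X)+m["t"]; u=m["intrinsics"]@c; return u[:2]/u[2]
E
python3 - <<'E'
from h import *
s=read_state(); print(s["t"],s["tool_pos"],s["orientation"],s["force"])
for c in ["scene","top"]:
    im,d=read_camera(c); cv2.imwrite(f"pics/{c}0.png",im)
    for q in ["chest","lid_hinge","lid_lip","mallet","glue_jar","gouge"]:
        r=spot_point(q,c)[:1]
        print(c,q,[(np.round(w(c,x["point"]),3),round(x["conf"],2)) for x in r])
E
```

```text
0.0 [0.14636727 0.58128043 0.21759955] [-3.86635055e-01 -3.11732189e+00  2.83354986e-03] [-0.6164534   0.43893094 -0.73892949]
scene chest [(array([ 0.537, -0.043, -0.003]), 0.91)]
scene lid_hinge [(array([0.53 , 0.034, 0.103]), 0.6)]
scene lid_lip [(array([ 0.546, -0.15 ,  0.106]), 0.63)]
scene mallet [(array([0.546, 0.19 , 0.002]), 0.65)]
scene glue_jar [(array([ 0.431, -0.275, -0.003]), 0.65)]
scene gouge [(array([ 0.681, -0.263,  0.   ]), 0.94)]
top chest [(array([ 0.54 , -0.044,  0.008]), 0.89)]
top lid_hinge [(array([0.532, 0.036, 0.102]), 0.89)]
top lid_lip [(array([ 0.542, -0.149,  0.098]), 0.62)]
top mallet [(array([0.544, 0.191, 0.002]), 0.57)]
top glue_jar [(array([ 0.43 , -0.268, -0.003]), 0.6)]
top gouge [(array([ 0.679, -0.263, -0.001]), 0.83)]
```

```bash
python3 -c "
import cv2,numpy as np
cv2.imwrite('pics/both.png',cv2.resize(np.vstack([cv2.imread('pics/scene0.png'),cv2.imread('pics/top0.png')]),(400,600)))"
```

```text
(no output)
```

View pics/top0.png

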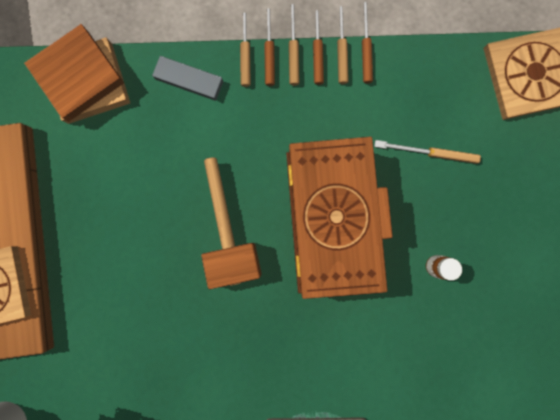

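View pics/scene0.png

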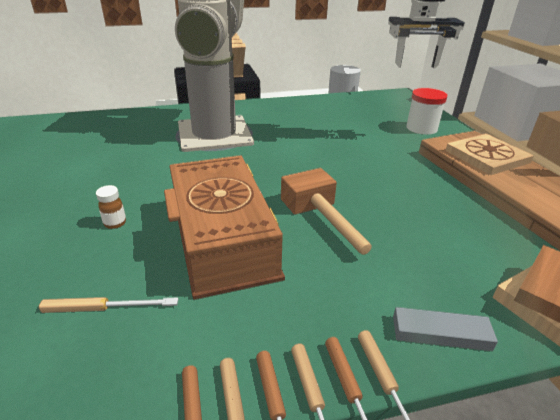

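Top view: the chest is at px (290–385, 140–297), its lip at (385, 213). The jar is at (445, 268), and the gouge's blade tip is near (378, 144). The scene view agrees, and the mallet is behind the hinges. Both cameras agree on the points: chest yaw is about pi/2+0.07, lip at (0.543, -0.15), hinge at (0.531, 0.035).

Next I move over the top to the front with the fingers closed.

Request:
apply_moves(
  commands=[2.7,-5.3,1.2,0,0,-0.08,0,2.7,-5.3,1.2,0,0,-0.08,0,2.7,-5.3,1.2,0,0,-0.08,0,2.7,-5.3,1.2,0,0,-0.08,0,2.7,-5.3,1.2,0,0,-0.08,0,2.7,-5.3,1.2,0,0,-0.08,0,2.7,-5.3,1.2,0,0,-0.08,0,2.7,-5.3,1.2,0,0,-0.08,0],
  squeeze=5,
)

```text
t: 1.7
tool_pos: [0.3643, 0.1467, 0.315]
orientation: [1.364, 2.828, -0.001]
force: [0.8, -0.1, -0.1]
opening: 0.0174
```

Request:
apply_moves(
  commands=[2.7,-5.3,0,0,0,-0.08,0,2.7,-5.3,0,0,0,-0.08,0,2.7,-5.3,0,0,0,-0.08,0,2.7,-5.3,0,0,0,-0.08,0,2.7,-5.3,0,0,0,-0.08,0,2.7,-5.3,0,0,0,-0.08,0,2.7,-5.3,0,0,0,-0.08,0,2.7,-5.3,0,0,0,-0.06,0],
)

```text
t: 2.7
tool_pos: [0.5861, -0.2936, 0.3191]
orientation: [2.182, 2.244, 0.005]
force: [0.9, -0.2, 0.9]
opening: 0.0005
```

Request:
apply_moves(
  commands=[0,0,-3,0.16,0.01,0.01,0,0,0,-3,0.16,0.01,0.01,0,0,0,-3,0.16,0.01,0.01,0,0,0,-3,0.16,0.01,0.01,0,0,0,-3,0.16,0.01,0,0,0,0,-3,0.16,0.01,0,0,0,0,0,0,0,0,0],
)

```text
t: 3.58
tool_pos: [0.585, -0.2963, 0.126]
orientation: [-1.571, -1.654, -0.847]
force: [-0.6, 1.7, -1.8]
opening: 0.0007
```

Run:
```python
from h import *
s=read_state(); print(s["t"],s["tool_pos"],s["force"],np.round(s["q"],2)); print(Ro.from_rotvec(s["orientation"]).as_matrix().round(3))
im,d=read_camera("scene"); cv2.imwrite("pics/s1.png",im)
im,d=read_camera("wrist"); 
r=spot_point("lid_lip","wrist")[:1]; print([(w("wrist",x["point"]).round(3),x["conf"]) for x in r])
```

```text
3.575 [ 0.58503991 -0.29629248  0.12603845] [-0.56277407  1.74092407 -1.79674711] [-0.85  1.07  0.68  0.66  2.15 -0.76]
[[-0.026  0.999 -0.047]
 [ 0.546  0.054  0.836]
 [ 0.838 -0.004 -0.546]]
[(array([ 0.548, -0.153,  0.11 ]), 0.87)]
```

View pics/s1.png

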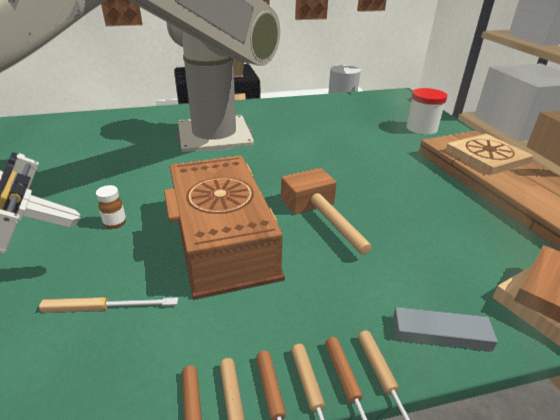

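The arm is posed in front, fingers about 33° below horizontal and clear of the jar (112, 205). Next I go under the lip.

Request:
apply_moves(
  commands=[-0.4,3.2,-1.8,0,0,0,0,-0.4,3.2,-1.8,0,0,0,0,-0.5,3.2,-1.8,0,0,0,0,0,2.2,0,0,0,0,0,0,2.2,0,0,0,0,0,0,1.4,0,0,0,0,0,0,0,0,0,0,0,0],
)

```text
t: 4.6
tool_pos: [0.5985, -0.1517, 0.1532]
orientation: [-1.611, -1.824, -0.855]
force: [0.2, 0.2, 0.2]
opening: 0.0007
```

Run:
```python
from h import *
s=read_state(); print(s["t"],s["tool_pos"],s["force"])
im,d=read_camera("wrist"); cv2.imwrite("pics/w1.png",im)
im,d=read_camera("scene"); cv2.imwrite("pics/s2.png",cv2.resize(im[130:290,0:300],None,fx=2,fy=2))
```

```text
4.6 [ 0.5985375  -0.15168867  0.15320399] [0.22516315 0.19788901 0.17504695]
```

View pics/s2.png

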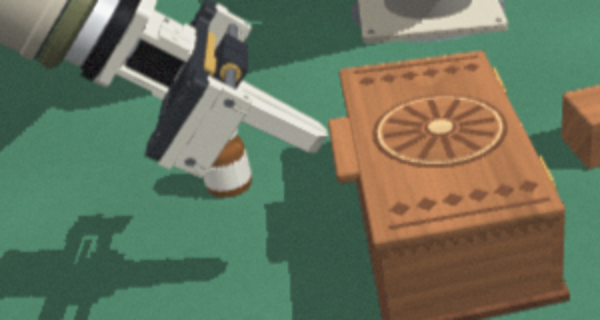

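```bash
ls
python3 - <<'E'
from h import *
s=read_state(); print(np.round(s["q"],3)); print(Ro.from_rotvec(s["orientation"]).as_matrix().round(3))
E
```

Request:
apply_moves(
  commands=[-1.0,-3,0,0,0,0,0,-1.0,-3,0,0,0,0,0],
)

```text
t: 4.95
tool_pos: [0.5795, -0.214, 0.1569]
orientation: [-1.612, -1.833, -0.855]
force: [-0.3, -0.0, -0.4]
opening: 0.0005
```

Request:
apply_moves(
  commands=[0,0,-2,0,0,0,0],
)

```text
t: 5.08
tool_pos: [0.5803, -0.2179, 0.1396]
orientation: [-1.617, -1.839, -0.856]
force: [0.8, -0.1, -1.2]
opening: 0.0003
```

Request:
apply_moves(
  commands=[0,0,-2,0,0,0,0],
)

```text
t: 5.2
tool_pos: [0.5806, -0.2182, 0.1189]
orientation: [-1.619, -1.84, -0.856]
force: [0.1, 1.1, -0.8]
opening: 0.0009
```

Run:
```python
from h import *
s=read_state(); print(np.round(s["q"],3),s["dq"].round(2) if hasattr(s["dq"],'round') else s["dq"],s["tool_pos"],s["joint_torque"]); print(Ro.from_rotvec(s["orientation"]).as_matrix().round(3))
```

```text
[-0.786  0.754  1.116  0.61   1.887 -0.909] [-0.01  0.17  0.03 -0.05 -0.19 -0.14] [ 0.58058731 -0.21822257  0.11890204] [ -0.88182231 -80.29164791 -43.37425232   3.75901803   4.21030462
   0.31692778]
[[-0.134  0.991  0.014]
 [ 0.649  0.077  0.757]
 [ 0.749  0.11  -0.653]]
```

Request:
apply_moves(
  commands=[0,0,-2,0,0.05,0,0,0,0,-2,0,0.05,0,0],
)

```text
t: 5.45
tool_pos: [0.5802, -0.2171, 0.076]
orientation: [-1.632, -1.769, -0.758]
force: [0.3, -0.7, -1.2]
opening: 0.0004
```

Request:
apply_moves(
  commands=[-0.5,2,-0.9,0,0,0,0,0,2,0,0,0,0,0],
)

```text
t: 5.7
tool_pos: [0.5736, -0.1738, 0.0608]
orientation: [-1.629, -1.762, -0.755]
force: [0.1, -0.0, 0.4]
opening: 0.0004
```

Request:
apply_moves(
  commands=[0,2,0.3,0,0,0,0,0,1.3,0.3,0,0,0,0,0,0,0,0,0,0,0],
)

```text
t: 6.08
tool_pos: [0.5723, -0.1353, 0.0635]
orientation: [-1.624, -1.76, -0.752]
force: [0.2, -0.5, -0.1]
opening: 0.0003
```

Run:
```python
from h import *
s=read_state(); print(s["t"],s["tool_pos"],s["force"]);print(Ro.from_rotvec(s["orientation"]).as_matrix().round(3))
a,d=read_camera("wrist"); 
im,d=read_camera("scene"); cv2.imwrite("pics/s3.png",np.hstack([cv2.resize(im[130:270,60:260],None,fx=2,fy=2),cv2.resize(a,(373,280))]))
```

```text
6.075 [ 0.57225109 -0.13526029  0.06346405] [ 0.17900207 -0.52018375 -0.06967505]
[[-0.051  0.997 -0.064]
 [ 0.643  0.081  0.761]
 [ 0.764 -0.003 -0.645]]
```

View pics/s3.png

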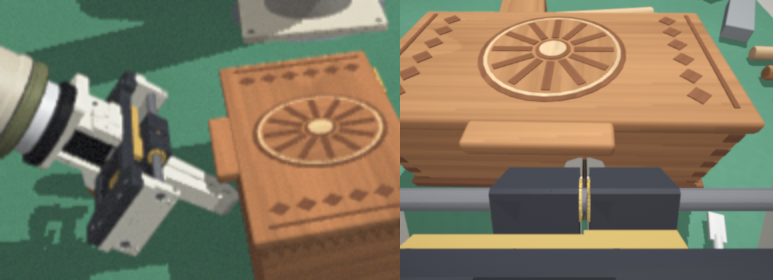

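The fingers are under the lip, near its far end: wrist view finger (583, 165), lip 460–614. I shift toward its middle and start lifting.

Request:
apply_moves(
  commands=[-1.2,0,0,0,0,0,0,0,0,1,0,0,0,0,0,0,1.2,0,0,0,0,0,0,1.2,0,0,0,0],
)

```text
t: 6.68
tool_pos: [0.5591, -0.1386, 0.0988]
orientation: [-1.629, -1.758, -0.752]
force: [-0.6, 0.3, -1.5]
opening: 0.0005
```

Request:
apply_moves(
  commands=[0,0,1.2,0,0,0,0,0,0.2,1.5,0,0,0,0],
)

```text
t: 6.92
tool_pos: [0.5593, -0.1369, 0.128]
orientation: [-1.629, -1.759, -0.752]
force: [-0.5, -0.9, -1.6]
opening: 0.0003
```

Run:
```python
from h import *
s=read_state(); print(s["t"],s["tool_pos"],s["force"]);print(Ro.from_rotvec(s["orientation"]).as_matrix().round(3))
im,d=read_camera("scene"); r=spot_point("lid_lip","scene")[:1]; print([(w("scene",x["point"]).round(3),x["conf"]) for x in r])
im,d=read_camera("top"); r=spot_point("lid_lip","top")[:1]; print([(w("top",x["point"]).round(3),x["conf"]) for x in r])
```

```text
6.925 [ 0.55930321 -0.13686661  0.12797421] [-0.50855503 -0.93809849 -1.55982037]
[[-0.048  0.997 -0.061]
 [ 0.645  0.077  0.76 ]
 [ 0.763 -0.002 -0.647]]
[(array([ 0.543, -0.148,  0.146]), 0.59)]
[(array([ 0.543, -0.14 ,  0.144]), 0.74)]
```

The lip has risen to z≈0.145. I continue along the arc.

Request:
apply_moves(
  commands=[-0.1,0.9,2.2,0,0,0,0,0,0.9,2.2,0,0,0,0,-0.1,1.2,1.9,0,0,0,0,-0.1,1.2,1.9,0,0,0,0],
)

```text
t: 7.62
tool_pos: [0.5552, -0.0934, 0.209]
orientation: [-1.63, -1.754, -0.751]
force: [0.2, -0.1, -2.3]
opening: 0.0005
```

Request:
apply_moves(
  commands=[-0.1,1.6,1.5,0,0,0,0,-0.1,1.6,1.5,0,0,0,0],
)

```text
t: 7.88
tool_pos: [0.553, -0.0599, 0.2408]
orientation: [-1.63, -1.754, -0.751]
force: [0.4, -0.8, -0.5]
opening: 0.0008
```

Run:
```python
from h import *
s=read_state(); print(s["t"],s["tool_pos"],s["force"],np.round(s["q"],2));print(Ro.from_rotvec(s["orientation"]).as_matrix().round(3))
im,d=read_camera("scene"); r=spot_point("lid_lip","scene")[:1]; print([(w("scene",x["point"]).round(3),x["conf"]) for x in r]); cv2.imwrite("pics/s4.png",im)
```

```text
7.875 [ 0.55303608 -0.05985323  0.24080036] [ 0.43633616 -0.78637456 -0.47388328] [-0.62  0.4   1.38  0.67  1.93 -0.64]
[[-0.044  0.997 -0.062]
 [ 0.643  0.076  0.762]
 [ 0.764 -0.006 -0.645]]
[(array([ 0.542, -0.064,  0.26 ]), 0.84)]
```

View pics/s4.png

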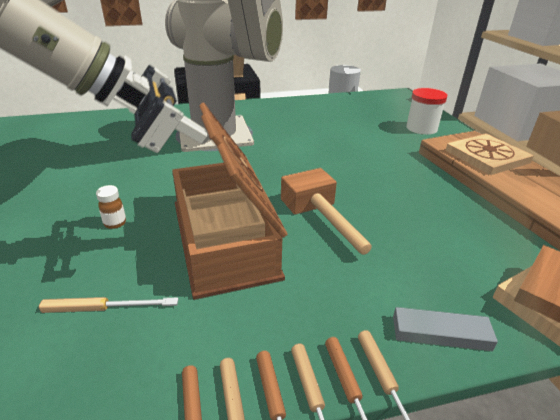

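The lid is open about 60° and resting on the fingertips (208, 135). I push on past upright.

Request:
apply_moves(
  commands=[-0.1,1.8,0.8,0,0,0,0,-0.1,1.8,0.8,0,0,0,0,-0.1,1.8,0.3,0,0,0,0,-0.1,1.5,0,0,0,0,0],
)

```text
t: 8.48
tool_pos: [0.5491, 0.0128, 0.2613]
orientation: [-1.629, -1.755, -0.752]
force: [0.6, 0.3, 0.4]
opening: 0.0004
```

Request:
apply_moves(
  commands=[-0.1,1.3,0,0,0,0,0,-0.1,1.2,0,0,0,0,0,-0.1,1.2,0,0,0,0,0,-0.1,1.0,0,0,0,0,0],
)

```text
t: 8.98
tool_pos: [0.5443, 0.0639, 0.2606]
orientation: [-1.628, -1.755, -0.751]
force: [-0.3, -0.6, 0.3]
opening: 0.0003
```

Run:
```python
from h import *
s=read_state(); print(s["t"],s["tool_pos"],s["force"],np.round(s["q"],2))
im,d=read_camera("scene"); r=spot_point("lid_lip","scene")[:1]; print([(w("scene",x["point"]).round(3),x["conf"]) for x in r])
```

```text
8.975 [0.54428025 0.06386718 0.26057377] [-0.25180492 -0.59627696  0.33024092] [-0.46  0.22  1.56  0.74  1.83 -0.52]
[(array([0.528, 0.096, 0.275]), 0.82)]
```

The lid is at its stop: the lip at y=0.096, z=0.275 matches 1.92 rad. I retreat and turn the tool down over the till.

Request:
apply_moves(
  commands=[0,-4,0.5,0,0,0,0,0,-4,0.5,0,0,0,0,1.2,-3,0.5,-0.17,-0.01,0,0,1.2,0,0,-0.17,-0.01,0,0,1.2,0,0,-0.17,-0.01,0,0,1.2,0,0,-0.17,-0.01,0,0,1.2,0,0,-0.17,-0.01,0,0,0,0,0,0,0,0,0],
)

```text
t: 10.07
tool_pos: [0.6065, -0.0535, 0.2768]
orientation: [-2.153, -2.281, 0.018]
force: [-0.7, 0.1, 0.6]
opening: 0.0007
```

Run:
```python
from h import *
s=read_state(); print(s["t"],s["tool_pos"],s["force"],np.round(s["q"],2));print(Ro.from_rotvec(s["orientation"]).as_matrix().round(3))
for c in ["scene","top","wrist"]:
    im,d=read_camera(c); cv2.imwrite(f"pics/{c}5.png",im)
    for q in ["till_floor","chest","lid_lip"]:
        r=spot_point(q,c)[:1]; print(c,q,[(w(c,x["point"]).round(3),x["conf"]) for x in r])
a=cv2.imread("pics/scene5.png")[90:300,120:400]; b=cv2.resize(cv2.imread("pics/wrist5.png"),(280,210))
cv2.imwrite("pics/c5.png",np.hstack([a,b]))
```

```text
10.075 [ 0.6065142  -0.05349768  0.27677512] [-0.73418547  0.07053746  0.55173485] [-0.17  0.15  1.36 -0.01  1.64 -0.23]
[[-0.058  0.998 -0.011]
 [ 0.998  0.058 -0.005]
 [-0.005 -0.012 -1.   ]]
scene till_floor [(array([ 0.557, -0.045,  0.059]), 0.98)]
scene chest [(array([ 0.536, -0.043, -0.001]), 0.87)]
scene lid_lip [(array([0.529, 0.097, 0.275]), 0.71)]
top till_floor [(array([ 0.553, -0.04 ,  0.059]), 0.58)]
top chest [(array([ 0.542, -0.043,  0.002]), 0.65)]
top lid_lip [(array([0.528, 0.099, 0.272]), 0.68)]
wrist till_floor []
wrist chest [(array([ 0.535, -0.044,  0.   ]), 0.77)]
wrist lid_lip []
```

View pics/c5.png

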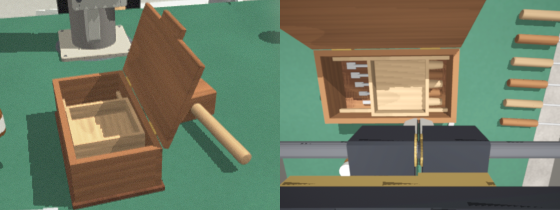

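The lid stays open. The till stands partway, its centre at x≈0.555. I lower the closed fingertips into it.

Request:
apply_moves(
  commands=[-2.8,0.5,-3,0,0,0.01,0,-2.8,0.5,-3,0,0,0,0,0,0,-5,0,0,0,0,0,0,-4,0,0,0,0,0,0,-3,0,0,0,0,0,0,0,0,0,0,0],
)

```text
t: 11.42
tool_pos: [0.5478, -0.0467, 0.0925]
orientation: [-2.149, -2.286, 0.015]
force: [0.7, 1.2, 0.7]
opening: 0.0004
```

Request:
apply_moves(
  commands=[0,0.2,-2,0,0,0,0,0,0,0,0,0,0,0],
)

```text
t: 11.68
tool_pos: [0.5494, -0.0448, 0.0737]
orientation: [-2.15, -2.288, 0.012]
force: [0.5, -1.0, -0.7]
opening: 0.0003
```

Request:
apply_moves(
  commands=[-1.5,-0.1,0,0,0,0,0,-1.5,-0.1,0,0,0,0,0,-1.5,-0.1,0,0,0,0,0,-1.5,-0.1,0,0,0,0,0,-1.5,-0.1,0,0,0,0,0],
)

```text
t: 12.3
tool_pos: [0.4794, -0.0506, 0.0807]
orientation: [2.145, 2.283, 0.0]
force: [2.6, 0.3, -1.3]
opening: 0.0002
```

Request:
apply_moves(
  commands=[-1.2,-0.1,-0.4,0,0,0,0,-1.2,-0.1,-0.4,0,0,0,0,-1.0,-0.1,-0.2,0,0,0,0,-0.8,-0.1,0,0,0,0,0],
)

```text
t: 12.8
tool_pos: [0.4382, -0.0551, 0.0734]
orientation: [2.14, 2.279, 0.007]
force: [1.8, 1.0, 0.3]
opening: 0.0007
```

Request:
apply_moves(
  commands=[-0.5,0,0,0,0,0,0],
)

```text
t: 12.92
tool_pos: [0.4327, -0.0554, 0.0734]
orientation: [2.141, 2.279, 0.007]
force: [1.8, -0.7, -0.0]
opening: 0.0005
```

Request:
apply_moves(
  commands=[-0.4,0,0,0,0,0,0],
)

```text
t: 13.05
tool_pos: [0.4285, -0.0556, 0.0734]
orientation: [2.14, 2.278, 0.006]
force: [1.2, -1.3, -0.1]
opening: 0.0007
```

Request:
apply_moves(
  commands=[-0.4,0,0,0,0,0,0],
)

```text
t: 13.18
tool_pos: [0.4243, -0.0558, 0.0734]
orientation: [2.14, 2.278, 0.006]
force: [2.0, -1.1, -0.5]
opening: 0.0004
```

Request:
apply_moves(
  commands=[-0.4,0,0,0,0,0,0],
)

```text
t: 13.3
tool_pos: [0.4218, -0.0559, 0.0738]
orientation: [2.138, 2.276, 0.01]
force: [20.5, 0.6, -13.7]
opening: 0.0005
```

The force jump shows the stop has been reached. I back off and rise.

Request:
apply_moves(
  commands=[0.8,0,0,0,0,0,0,1.5,0,0,0,0,0,0,0,0,3,0,0,0,0,0,-0.3,5,0,0,0,0,0,-0.3,5,0,0,0,0,0,-0.3,5,0,0,0,0,0,-4,2,0,0,0,0,0,0,0,0,0,0,0],
)

```text
t: 14.3
tool_pos: [0.4408, -0.1037, 0.2767]
orientation: [2.144, 2.286, 0.0]
force: [0.9, 0.1, -0.5]
opening: 0.0007
```

Run:
```python
from h import *
s=read_state(); print(s["t"],s["tool_pos"],s["force"])
for c in ["scene","top"]:
    im,d=read_camera(c); cv2.imwrite(f"pics/{c}6.png",im)
    for q in ["till_floor","chest","lid_lip","mallet","glue_jar","gouge"]:
        r=spot_point(q,c)[:1]; print(c,q,[(w(c,x["point"]).round(3),x["conf"]) for x in r])
cv2.imwrite("pics/c6.png",np.hstack([cv2.imread("pics/scene6.png")[90:350,0:380],cv2.imread("pics/top6.png")[90:350,180:560]]))
```

```text
14.3 [ 0.4408381  -0.10368076  0.27670834] [ 0.87616287  0.11955502 -0.48103636]
scene till_floor [(array([ 0.461, -0.051,  0.063]), 0.9)]
scene chest [(array([ 0.54 , -0.043, -0.002]), 0.75)]
scene lid_lip [(array([0.524, 0.095, 0.275]), 0.58)]
scene mallet [(array([0.545, 0.19 , 0.003]), 0.95)]
scene glue_jar [(array([ 0.429, -0.277, -0.002]), 0.88)]
scene gouge [(array([ 0.68 , -0.27 , -0.002]), 0.94)]
top till_floor [(array([0.528, 0.1  , 0.271]), 0.29)]
top chest [(array([ 0.538, -0.043,  0.005]), 0.6)]
top lid_lip [(array([0.529, 0.101, 0.271]), 0.73)]
top mallet [(array([0.541, 0.191, 0.002]), 0.95)]
top glue_jar []
top gouge [(array([ 0.679, -0.264, -0.003]), 0.7)]
```

View pics/c6.png

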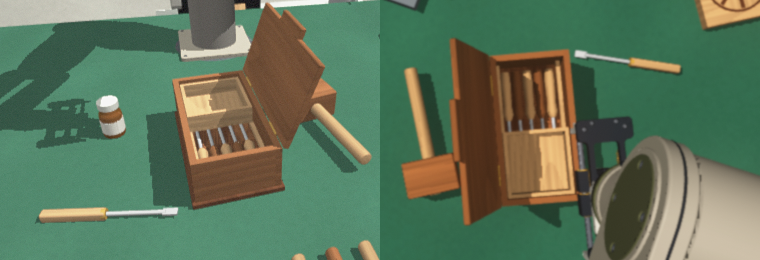

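```bash
python3 -c "
from plant import *
print(close_job())"
```

```text
the job is handed in; nothing more can be done
None
```

The chest is open and the till is at its left end, with the gouge handles uncovered. I handed the job in at about 14 s on the robot's clock, with the robot touching nothing.

- **Lid:** I pushed it up from under the lip with closed fingertips and on past upright. In the last pictures it stays open at its stop, with the lip at about (0.53, 0.10, 0.27), which fits 1.92 rad.
- **Till:** I pushed it from inside until it met the left end. Its centre was last seen at x≈0.461, where home is about 0.467, so that agrees within the camera error. The top camera's own fix on the till was wrong (it landed on the lid, confidence 0.29), but its picture shows the till home.
- **Bystanders:** The mallet, jar and gouge read the same as at the start, within the few millimetres the measurements are good to. The top camera did not find the jar at the end, so for that I rely on the scene camera.

Two things did not go smoothly:

- **First approach:** The first move toward the lip went wrong: the tool rose to z = 0.15 instead of dropping to 0.07. It touched nothing, and I redid it in small steps.
- **Push force:** Pushing the till took about 2 N. In the last few millimetres against the stop the reading peaked at about 20 N sideways and 14 N vertically, and I backed off at once.

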